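# Park the spring plunger and shift the vial carriage

## Task

The blue vial carriage is locked by the spring plunger with the red T-handle. Pull the plunger up, twist it clockwise (seen from above) until it is over its hidden rest notch, and ease it down into the notch without forcing it or letting it snap, so that it stays retracted when let go. Then slide the carriage along its rail gently until it presses lightly on the rubber buffer of the end stop, and let go there; leave the things standing round it alone.

Things in the scene. Friction and masses are not known exactly. Their poses are not given: they have to be found in the camera images.
- rail: Fixed aluminium guide rail on the worktop, 335 mm long (its y), 96 mm wide. Origin at worktop height, midway across the carriage's width, level along y with the plunger. The carriage slides to its end stop along +y; a grey bracket on the +x side holds the plunger. z up.
- knob_grip (a point): Middle of the plunger's red T-handle bar, on its vertical axis, 101 mm above the worktop when locked; rises and turns with it. Bar 46 mm long (this point's x; along the rail's x when locked), 12 mm thick (its y), 22 mm tall. Under the bar a 14 mm neck leaves 18 mm of free height above the black skirt, 49 mm in diameter.
- knob: The plunger's turning part: red T-handle, neck and black skirt; its underside carries the key that runs in the sleeve. Origin on the plunger's axis, 101 mm below the middle of the T-handle bar.
- sleeve: Steel sleeve under the black skirt, 45 mm in diameter; origin on the plunger's axis at worktop height, 68 mm along +x from the rail's origin, axes as the rail's. Inside it, unseen, the knob's key stands in a home slot. Lifted 10 mm the key is clear and can turn; lowered there it rests on a flat land, or drops 4 mm into the one rest notch. Key and sleeve must not be pressed together with over 40 N.
- plunger_lift (a joint): Plunger pulled up, m: 0 locked (bolt 4 mm deep in the carriage), 0.010 key on the land, 0.006 resting in the notch (bolt clear of the carriage), 0.016 upper stop. The spring pulls down with 6 N at 0 and 0.6 N more per mm, the moving parts weigh 0.1 kg. On the land the sleeve carries the spring's force; when the key comes over the notch the hand must carry it again.
- plunger_turn (a joint): Turn of the T-handle, rad, clockwise from above, 0 at the start, -1.2 to 1.9; takes 0.1 Nm once lifted. The sleeve was screwed in at an unknown angle. Clockwise the key passes first the rest of its deep home slot (ends at 0.01 to 0.93), then 0.36 rad of land, then the notch (middle at 0.44 to 1.36; the key drops in within 0.06 of it, to be felt only), then only land.
- carriage (a joint): Position of the vial carriage along the rail's +y, m: 0 locked at the start, somewhere from 0.072 to 0.088 when it meets the rubber buffer of the end stop. When the plunger is retracted it slides with about 3 N of friction and stays where it is left.
- table: The carriage: blue plate 86 x 205 mm, steel index strip on the plunger's side, blue vial rack with three vials (tops 95 mm above the worktop), black push post. Origin at worktop height under the middle of the rack, at the start 40 mm along -y from the rail's origin; axes as the rail's.
- post_grip (a point): Gripping point on the carriage's black upright push post, at its trailing (-y) end: 72 mm above the worktop, 5 mm in +x and 108 mm in -y from the carriage's origin. Post 14 mm in diameter, its top 15 mm above this point, its foot 41 mm below. The rack's end (63 mm above the worktop) is 28 mm away in +y.
- end_stop: Dark steel plate across the rail's +y end (60 mm wide, its near face 139 mm along +y from the rail's origin, top 31 mm above the worktop), carrying a black rubber buffer, 18 mm in diameter, on a screw. The screw is set differently each time, so the meeting must be felt: press the carriage on the buffer with 2 to 25 N, never more. Origin and axes are the rail's.
- beaker: Bystander: clear glass beaker 73 mm wide, 94 mm tall; origin at the centre of its underside. Leave it alone.
- timer: Bystander: white laboratory timer 62 x 68 x 22 mm; origin at the centre of its underside. Leave it alone.
- petri_dish: Bystander: clear petri dish 91 mm wide, 16 mm tall; origin at the centre of its underside. Leave it alone.
- marker: Bystander: marker pen 130 mm long, 15 mm thick; origin at the centre of its underside. Leave it alone.

How it is judged:
By the outcome, as a careful person would: the job done as asked, in the order asked, and still so for the second after the job is handed in, with the robot touching nothing.
It also fails if it takes over 72 s, if anything falls off the work surface, if the arm or the gripper's body presses on something with over 40 N, if the wrist force passes 120 N, or if a joint passes its speed limit or range.

## Robot

A 7-joint arm with a two-finger parallel gripper is mounted at the origin on a cart in front of the work surface, level with it; the furniture and walls round the work are solid. World frame = base frame: x ahead of the robot, y to its left, z up, the work surface at z = 0. Lengths are in mm, angles in rad, forces in N, time in s.
With the tool pointing down it reaches from about 400 to 875 mm from the base axis. Payload 4.4 kg.
Tool frame: the origin (TCP) lies at the very end of the fingers, on their centre line; the grasp point (between the pads) lies 19 mm behind it; z points along the fingers, y is the line along which they close (so a half turn about z gives the same grasp; the last joint's range is limited). The gripper opens to 85 mm and grips with 20 to 120 N. Pads are 22 mm wide; open, the fingers measure 114 mm over their backs; the gripper's body (76 mm by 85 mm) begins 54 mm behind the grasp point. The pads swing forward as they close: fully open they stand 13 mm farther back than shut.
Start: joints at [1.274, 0.628, 0.038, 1.517, -0.027, 0.996, -0.02], TCP at [148.719, -632.772, 231.313] pointing down, gripper open.
Joint ranges: [-3.06, 3.06], [-0.37, 2.12], [-1.25, 1.32], [0.18, 2.47], [-1.1, 4.24], [0.23, 1.98], [-2.94, 2.94]. Speed limits (rad/s): [2.57, 2.57, 3.14, 3.14, 3.14, 3.14, 3.14].

## Interface

Orientations are given as [roll, pitch, yaw] about the fixed x, y, z axes, in that order (R = Rz(yaw) Ry(pitch) Rx(roll)).
In Python, from cell import read_state, get_image, camera_info, finish_job gives the robot as it stands.
- The arm moves only by the tool play_rows, never from a script. Its argument "deltas" is one flat list of numbers, 7 for each row, row after row: the shift along the tool's x, y, z in mm, then the turn, a rotation vector about the tool's x, y, z in rad, then the opening, from 0 (shut) to 1 (fully open). In form: [dx, dy, dz, ax, ay, az, grip, dx, dy, dz, ax, ay, az, grip, ...]. A call has 1 to 10 rows; each row is the pose to reach, as a shift and turn from the pose commanded when the call began, along the tool's axes at that moment; what a row does not reach only later rows make up. A row lasts 1/8 s, in which the tool goes at most 62.5 mm and 10.7 degrees, less where a joint would pass 70% of its speed; a pose out of reach is approached as far as the arm can. A call with a gripper value outside its range is refused whole. The fingers move at their own pace and stop on an object; the grip force is fixed at half the most. Time passes only in rows, so rows that repeat a pose let the fingers close. It gives the time, the measured TCP pose, the force, the opening and the grip force at its end, in the units of the state.
- read_state(): the state, without advancing time (a new reading comes with each control period).
- get_image(name): name is "scene" or "side" or "wrist"; returns the picture (480x640x3 uint8, red, green, blue); there is no depth.
- camera_info(name): a dict with "fx", "fy", "cx", "cy" (pixels), "T" (4x4, takes a point from camera to world coordinates). Camera axes: x right, y down, z forward; pixel columns grow to the right and rows downward; lengths in mm; the calibration is good to about 2 mm. A picture is of the moment at which its call begins: read the wrist's pose just before it. camera_info takes no time and is no camera call; for the wrist camera it gives the pose at the moment of the call.
- finish_job(): hands the job in; it is judged then, once.
The state is a dict: "clock": time; "qpos": joint angles; "qd": joint speeds; "tau": joint torques, N m; "eef_pos": TCP position; "tool_rot": TCP orientation; "force": force on the tool from outside, world axes, zero at the start; "torque": the same for the moment, N m; "width": finger opening in mm; "gripper_force": force on a finger pad.
Only numpy, scipy, OpenCV 4.12 (cv2) and the standard library are available. Lean on these libraries where they do the work, as an engineer would, in place of code of your own. Each camera call takes 0.05 s, during which the arm holds its last target. There are 200 camera calls.

## Working session

There is one attempt and no reset: what is moved stays moved. The work goes in short steps, Python scripts to look and compute and a tool call to move; the robot and the scene stay as the last step left them, time stands still between calls to the robot, and variables do not carry over. Pictures are saved under pics/ and viewed, at most 10 in all, crops included, and the job is handed in when it is done.

Besides the shell and the picture viewer there is one more tool, called after "Call:" as name(argument=value, ...) on one line, values as JSON. play_rows: Moves the arm, as the interface text tells. Its arguments: {"type":"object","properties":{"deltas":{"type":"array"}},"required":["deltas"]}

```bash
ls; mkdir -p pics
python3 - <<'E'
from cell import *
import cv2
s=read_state();print(s)
for n in("scene","side","wrist"):
    c=camera_info(n);print(n,c)
    cv2.imwrite(f"pics/{n}0.png",get_image(n)[:,:,::-1])
E
```

```text
pics
{'clock': 0.0, 'qpos': array([ 1.27419779,  0.62931947,  0.03844438,  1.51836069, -0.02700985,
        0.99630733, -0.01999706]), 'qd': array([ 9.86420196e-05,  9.96957220e-04,  1.38229414e-04, -1.06252816e-03,
       -5.72978459e-04,  6.44814423e-05,  6.01031928e-05]), 'tau': array([ 1.48851454e-04, -5.63398540e+01,  1.22657184e+00, -1.93444866e+01,
        1.12106130e-02,  1.04813237e-02,  9.64206890e-06]), 'eef_pos': array([ 148.57840001, -632.15242309,  230.40875074]), 'tool_rot': array([-3.13971586e+00,  1.64875627e-05,  2.30794326e-01]), 'force': array([ 0.28041543,  0.27053302, -0.11189743]), 'torque': array([-0.01948043,  0.03836041,  0.00612194]), 'gripper_force': 0.0, 'width': 85.28102301657874}
scene {'fx': 465.8914865893222, 'fy': 465.8914865893222, 'cx': 315.4188818093452, 'cy': 245.84354974496918, 'T': array([[-5.28598370e-01, -4.04003454e-01,  7.46568799e-01,
        -6.63351438e+02],
       [-8.48486338e-01,  2.77971109e-01, -4.50336536e-01,
         7.22469224e+02],
       [-2.55870410e-02, -8.71500586e-01, -4.89726487e-01,
         8.38519040e+02],
       [ 0.0
[... 282 characters left out ...]
78163954e-01, -3.18810842e-01,  7.51056648e-01,
        -1.20917479e+03],
       [ 1.04956902e-02, -9.23331979e-01, -3.83859216e-01,
         7.11293767e+02],
       [ 0.00000000e+00,  0.00000000e+00,  0.00000000e+00,
         1.00000000e+00]])}
wrist {'fx': 390.8778367507887, 'fy': 390.8778367507887, 'cx': 322.1669558265325, 'cy': 240.41277531757788, 'T': array([[ 2.29298021e-01, -9.30186409e-01, -2.86662976e-01,
         2.22954572e+02],
       [-9.73352043e-01, -2.19994755e-01, -6.47155992e-02,
        -6.14484419e+02],
       [-2.86678042e-03,  2.93863152e-01, -9.55843203e-01,
         3.72824701e+02],
       [ 0.00000000e+00,  0.00000000e+00,  0.00000000e+00,
         1.00000000e+00]])}
```

View pics/scene0.png

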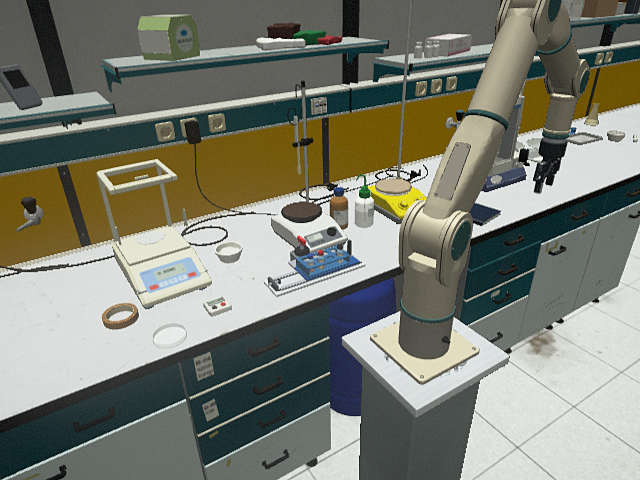

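View pics/side0.png

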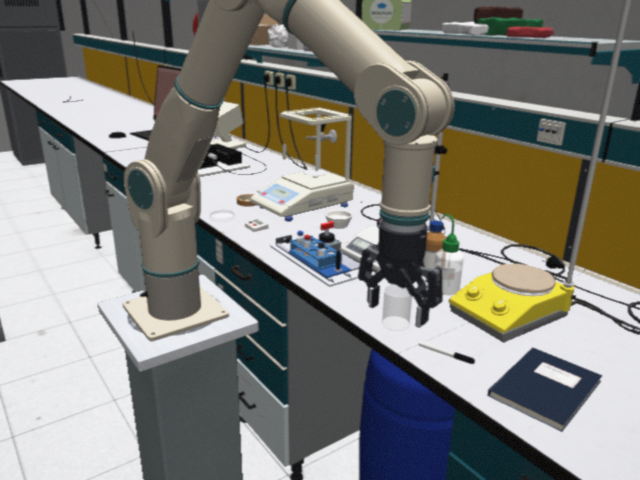

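The scene view shows the rail unit at about (315,265) with its red handle at (300,242). The side view shows it at about (318,258), with the handle near (327,226). I'll enlarge both next.

```bash
cat > h.py <<'E'
from cell import *
import cv2, numpy as np
def ray(c,u,v):
    d=np.array([(u-c['cx'])/c['fx'],(v-c['cy'])/c['fy'],1.]);T=c['T']
    return T[:3,3],T[:3,:3]@d
def onz(c,u,v,z):
    o,d=ray(c,u,v);return o+d*(z-o[2])/d[2]
def tri(obs):
    A=np.zeros((3,3));b=np.zeros(3)
    for c,u,v in obs:
        o,d=ray(c,u,v);d=d/np.linalg.norm(d);P=np.eye(3)-np.outer(d,d);A+=P;b+=P@o
    p=np.linalg.solve(A,b)
    return p,[float(np.linalg.norm(np.cross(p-ray(*o)[0],ray(*o)[1]/np.linalg.norm(ray(*o)[1])))) for o in obs]
def proj(c,p):
    q=np.linalg.inv(c['T'])@np.r_[p,1];return c['fx']*q[0]/q[2]+c['cx'],c['fy']*q[1]/q[2]+c['cy']
def red(im):
    h=cv2.cvtColor(im,cv2.COLOR_RGB2HSV)
    m=(((h[...,0]<8)|(h[...,0]>172))&(h[...,1]>150)&(h[...,2]>70)).astype(np.uint8)
    n,_,st,ce=cv2.connectedComponentsWithStats(m)
    return m,[(st[i].tolist(),ce[i].round(1).tolist()) for i in range(1,n) if st[i,4]>8]
E
python3 - <<'E'
from h import *
out=[]
for n,(x,y,w,h) in dict(scene=(260,220,110,82),side=(265,205,110,82)).items():
    im=cv2.imread(f"pics/{n}0.png");print(n,[r for r in red(im[:,:,::-1].copy())[1]])
    out.append(cv2.resize(im[y:y+h,x:x+w],(400*1,300),interpolation=cv2.INTER_CUBIC))
cv2.imwrite("pics/c0.png",np.hstack(out))
E
```

```text
scene [([318, 36, 24, 8, 114], [328.3, 39.3]), ([298, 236, 8, 10, 30], [301.5, 239.9]), ([318, 251, 5, 4, 15], [319.9, 252.1])]
side [([194, 15, 4, 17, 44], [195.2, 23.1]), ([508, 27, 41, 9, 289], [527.8, 31.5]), ([322, 221, 11, 8, 58], [327.2, 225.0]), ([305, 236, 5, 3, 12], [306.8, 236.9])]
```

View pics/c0.png

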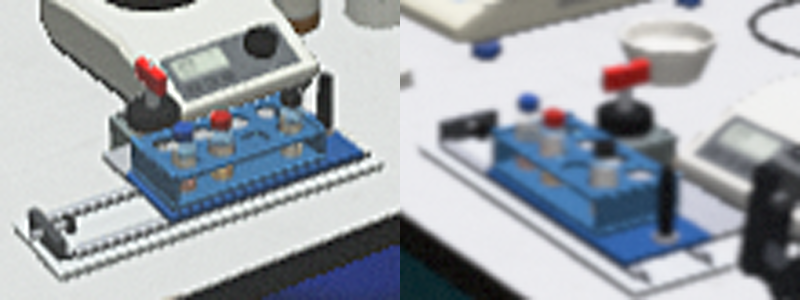

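The crops show the red T-handle over the black skirt on the rail's far side. The end stop is at the left end (+y), and the black push post is at the right end, at about scene (349,241) and side (339,250).

Run:
```python
from h import *
S=camera_info("scene");D=camera_info("side")
print("knob",tri([(S,301.5,239.9),(D,327.2,225.0)]))
print("redcap",tri([(S,319.9,252.1),(D,306.8,236.9)]))
print("post top",tri([(S,349.4,240.6),(D,338.7,250.4)]))
for n,c,pts in(("S",S,[(16,228),(62,280),(382,165)]),("D",D,[(418-400,152),(640-400,292)])):
    for u,v in pts:
        x0,y0=(260,220) if n=="S" else (265,205)
        print(n,onz(c,x0+u/3.636,y0+v/3.636,0).round(0))
```

```text
knob (array([521.86730477,  61.12676515, 102.2095288 ]), [1.3505264581443208, 1.3505264581444836])
redcap (array([435.34610094,  43.70869056,  89.86303251]), [0.15159192906670962, 0.15159192906652158])
post top (array([453.98847331, -84.56124267,  86.12451987]), [2.5459111257106684, 2.5459111257106857])
S [502. 216.   0.]
S [409. 219.   0.]
S [ 404. -116.    0.]
D [414. 222.   0.]
D [ 415. -106.    0.]
```

Call:
play_rows(deltas=[33,-31,0,0,0,-0.15,1,66,-63,0,0,0,-0.3,1,100,-94,0,0,0,-0.45,1,133,-126,0,0,0,-0.6,1,166,-157,0,0,0,-0.75,0.8,199,-189,0,0,0,-0.9,0.7,232,-220,0,0,0,-1.05,0.6,266,-252,0,0,0,-1.2,0.6,299,-283,0,0,0,-1.35,0.6,332,-315,0,0,0,-1.5,0.6])

```text
clock: 1.4
eef_pos: [400.5, -249.0, 231.3]
tool_rot: [3.142, 0.0, 1.735]
force: [0.3, 0.2, -0.1]
width: 51.3
gripper_force: 0.0
```

```bash
cat >> h.py <<'E'
from scipy.spatial.transform import Rotation as Ro
def plan(p,yaw):
    s=read_state();R=Ro.from_euler('xyz',s['tool_rot']);G=Ro.from_euler('xyz',[np.pi,0,yaw])
    print("clk",s['clock'],"pos",s['eef_pos'].round(1),"rot",s['tool_rot'].round(3),"F",s['force'].round(1),"w",s['width'])
    print("shift",(R.inv().apply(np.array(p)-s['eef_pos'])).round(1),"rv",(R.inv()*G).as_rotvec().round(3),"q",s['qpos'].round(2))
E
python3 - <<'E'
from h import *
plan([500,40,230],3.13)
E
```

```text
clk 1.4 pos [ 400.5 -249.   231.3] rot [3.142 0.    1.735] F [ 0.3  0.2 -0.1] w 51.291688712356404
shift [268.8 145.6   1.3] rv [-0.     0.    -1.395] q [ 0.8   0.4  -0.42  1.99  0.22  0.8   0.42]
```

Call:
play_rows(deltas=[27,15,0,0,0,-0.14,0.6,54,29,0,0,0,-0.28,0.6,81,44,0,0,0,-0.42,0.6,108,58,0,0,0,-0.56,0.6,134,73,0,0,0,-0.7,0.6,161,87,0,0,0,-0.84,0.6,188,102,0,0,0,-0.98,0.6,215,116,0,0,0,-1.12,0.6,242,131,0,0,0,-1.26,0.6,269,146,1,0,0,-1.4,0.6])

```text
clock: 2.65
eef_pos: [501.4, 39.3, 230.2]
tool_rot: [-3.141, -0.0, 3.135]
force: [0.3, -0.1, -0.5]
width: 51.3
gripper_force: 0.0
```

Run:
```python
from h import *
plan([500,40,230],3.13)
c=camera_info("wrist");im=get_image("wrist");np.save("w1.npy",im);print(c['T'].round(3).tolist())
import pickle;pickle.dump(c,open("w1.pkl","wb"))
cv2.imwrite("pics/w1.png",im[:,:,::-1]);print(red(im)[1])
print(proj(c,[522,61,102]))
```

```text
clk 2.65 pos [501.4  39.3 230.2] rot [-3.141 -0.     3.135] F [ 0.3 -0.1 -0.5] w 51.29478383387157
shift [1.4 0.7 0.2] rv [-0.    -0.     0.005] q [ 0.41  0.52 -0.8   1.91  0.47  0.91  0.94]
[[0.006, 0.956, 0.294, 427.532], [1.0, -0.006, -0.001, 40.664], [0.001, 0.294, -0.956, 372.577], [0.0, 0.0, 0.0, 1.0]]
[([315, 118, 26, 27, 559], [327.2, 130.8]), ([346, 221, 19, 65, 942], [354.8, 252.0])]
(np.float64(350.3605444148037), np.float64(254.8291313470766))
```

View pics/w1.png

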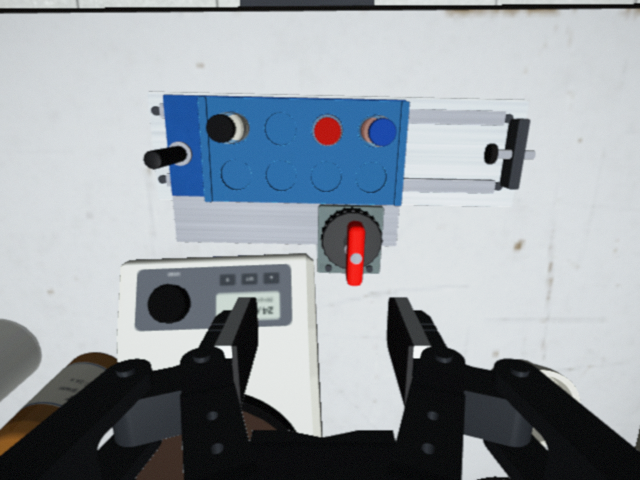

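The wrist view shows the handle bar running from (356,221) to (356,285), with its hub dot at (356,258). The vials stand in the far row, clear of the plunger. The post top is at about (153,158) and the buffer at (490,153).

Run:
```python
from h import *
import pickle
c=pickle.load(open("w1.pkl","rb"));im=np.load("w1.npy")
S=camera_info("scene");D=camera_info("side")
print("knob3",tri([(S,301.5,239.9),(D,327.2,225.0),(c,354.8,252)]))
print("hub",onz(c,356,258,112),"bar ends top",onz(c,356,221,112),onz(c,356,285,112))
m,_=red(im);m[:200]=0
r=cv2.minAreaRect(cv2.findNonZero(m));print(r)
print("rail edge",onz(c,150,92,3),onz(c,525,99,3)); 
print("strip edge",onz(c,177,242,28),onz(c,397,244.5,28)); 
hsv=cv2.cvtColor(im,cv2.COLOR_RGB2HSV)
b=((hsv[...,0]>98)&(hsv[...,0]<115)&(hsv[...,1]>130)).astype(np.uint8);b[260:]=0;b[:,:203]=0
r=cv2.minAreaRect(cv2.findNonZero(b));print("rack",r,[onz(c,*p,63).round(1) for p in cv2.boxPoints(r)])
print("posttop",tri([(S,349.4,240.6),(D,338.7,250.4),(c,153,158)]),onz(c,153,158,87),onz(c,184,152,31))
print("hotplate corner",[onz(c,308,254,z).round(0) for z in(40,70)],"petri? none")
print("buffer",onz(c,486,153,22))
```

```text
knob3 (array([520.8916074 ,  62.44545214, 102.35870868]), [1.2600961147143894, 2.3280443743868724, 2.086469559658532])
hub [520.9081054  64.2738048 112.       ] bar ends top [493.9321676   63.75008886 112.        ] [541.62155435  64.67593961 112.        ]
((354.93194580078125, 252.99691772460938), (17.6635799407959, 64.11561584472656), 2.602562189102173)
rail edge [ 402.83597691 -111.28700414    3.        ] [410.67065495 221.74697532   3.        ]
strip edge [534.28041182 -93.68026546  28.        ] [537.99276304 109.57586952  28.        ]
rack ((304.52960205078125, 150.3524932861328), (205.31382751464844, 105.39969635009766), 1.2124282121658325) [array([489. , -56.9,  63. ]), array([409.5, -47.5,  63. ]), array([413.5, 105.3,  63. ]), array([493.5, 108.2,  63. ])]
posttop (array([453.65417546, -83.17218289,  85.72451591]), [2.355811496544153, 3.208515779560061, 1.9775184286530214]) [452.79327144 -80.61372744  87.        ] [452.87562134 -77.24412052  31.        ]
hotplate corner [array([543.,  28.,  40.]), array([532.,  29.,  70.])] petri? none
buffer [456.024691   184.71758688  22.        ]
```

Call:
play_rows(deltas=[-6,8,20,0,0,0.015,0.4,-12,16,45,0,0,0.015,0.4,-18,24,70,0,0,0.015,0.4,-18.6,24.2,90,0,0,0.015,0.4,-18.6,24.2,95,0,0,0.015,0.4,-18.6,24.2,95,0,0,0.015,0.4])

```text
clock: 3.45
eef_pos: [520.0, 62.5, 135.4]
tool_rot: [-3.141, -0.0, 3.115]
force: [0.2, -1.4, 0.2]
width: 34.2
gripper_force: 0.0
```

Run:
```python
from h import *
import pickle
plan([520,64,87],3.12)
c=camera_info("wrist");im=get_image("wrist");c1=pickle.load(open("w1.pkl","rb"))
cv2.imwrite("pics/w2.png",im[:,:,::-1])
m,l=red(im);print(l);m[:150]=0
r=cv2.minAreaRect(cv2.findNonZero(m));print(r)
for p in cv2.boxPoints(r): print(p,onz(c,*p,112).round(1),onz(c,*p,90).round(1))
```

```text
clk 3.45 pos [520.   62.5 135.4] rot [-3.141 -0.     3.115] F [ 0.2 -1.4  0.2] w 34.17414379701231
shift [-0.   1.5 48.4] rv [-0.    -0.    -0.005] q [ 0.27  0.67 -0.68  1.95  0.62  0.74  0.77]
[([253, 72, 43, 45, 1470], [273.7, 94.1]), ([311, 232, 25, 98, 2055], [323.0, 278.9])]
((323.0, 280.5), (97.0, 24.0), 90.0)
[311. 232.] [493.1  59.3 112. ] [499.4  58.5  90. ]
[335. 232.] [493.4  69.9 112. ] [499.7  70.5  90. ]
[335. 329.] [541.5  69.1 112. ] [554.1  69.6  90. ]
[311. 329.] [541.2  57.7 112. ] [553.8  56.7  90. ]
```

View pics/w2.png

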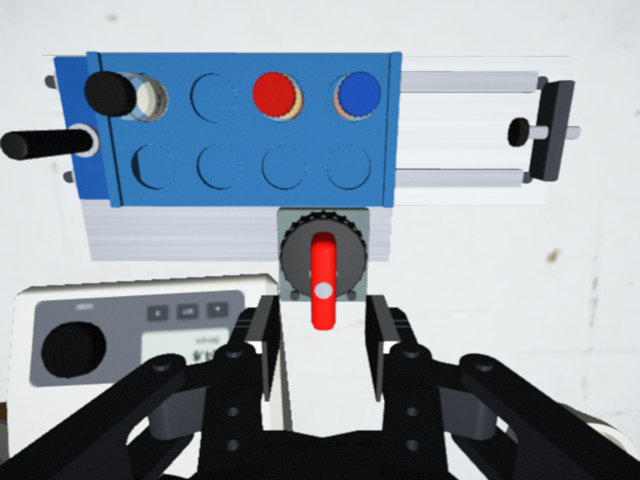

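The near view shows the bar centred between the pads: its middle is at column 323, and so is the finger midline. I'll lower and close.

Call:
play_rows(deltas=[0,0,12,0,0,0,0.4,0,0,24,0,0,0,0.4,0,0,36,0,0,0,0.4,0,0,46,0,0,0,0.35,0,0,50,0,0,0,0.3,0,0,50,0,0,0,0.2,0,0,50,0,0,0,0.2])

```text
clock: 4.38
eef_pos: [520.3, 62.8, 85.6]
tool_rot: [3.141, 0.001, 3.116]
force: [0.5, -0.3, 0.1]
width: 17.0
gripper_force: 0.0
```

Call:
play_rows(deltas=[0,0,0,0,0,0,0.17,0,0,0,0,0,0,0.15,0,0,0,0,0,0,0.13])

```text
clock: 4.75
eef_pos: [520.3, 62.9, 85.7]
tool_rot: [3.141, 0.001, 3.116]
force: [-0.3, 0.3, 3.4]
width: 11.9
gripper_force: 27.1
```

Call:
play_rows(deltas=[0,0,0,0,0,0,0.05,0,0,0,0,0,0,0,0,0,0,0,0,0,0])

```text
clock: 5.12
eef_pos: [520.4, 62.9, 85.8]
tool_rot: [3.141, 0.001, 3.116]
force: [-0.7, 0.5, 5.5]
width: 10.5
gripper_force: 60.4
```

```bash
python3 -c "
from h import *
s=read_state();print(s['force'],s['torque'],s['eef_pos'],s['gripper_force'])"
```

```text
[-0.67481153  0.47023873  5.51487585] [ 0.07705864  0.12029497 -0.00252777] [520.38112123  62.91138914  85.78860422] 60.438863039016724
```

Call:
play_rows(deltas=[0,0,-2,0,0,0,0,0,0,-4,0,0,0,0,0,0,-6,0,0,0,0,0,0,-6,0,0,0,0])

```text
clock: 5.62
eef_pos: [520.1, 62.8, 91.1]
tool_rot: [3.141, -0.0, 3.116]
force: [2.2, 1.9, -9.7]
width: 11.1
gripper_force: 58.5
```

Call:
play_rows(deltas=[0,0,-2,0,0,0,0,0,0,-4,0,0,0,0,0,0,-6,0,0,0,0,0,0,-6,0,0,0,0])

```text
clock: 6.12
eef_pos: [520.0, 62.7, 97.3]
tool_rot: [3.141, -0.0, 3.116]
force: [3.3, 2.0, -13.6]
width: 10.8
gripper_force: 58.5
```

Call:
play_rows(deltas=[0,0,-1,0,0,0,0,0,0,-1,0,0,0.09,0,0,0,-1,0,0,0.18,0,0,0,-1,0,0,0.18,0])

```text
clock: 6.62
eef_pos: [519.9, 62.6, 98.3]
tool_rot: [-3.141, -0.0, 2.937]
force: [4.1, 2.4, -14.4]
width: 10.5
gripper_force: 58.4
```

```bash
python3 -c "
from h import *
s=read_state();print(s['force'],s['torque'],s['eef_pos'],s['gripper_force'])"
```

```text
[  4.07386882   2.36626418 -14.42429822] [ 0.55315955 -0.90025336 -0.02259233] [519.94201816  62.6352089   98.27715345] 58.43072980642319
```

Call:
play_rows(deltas=[0,0,1.5,0,0,0,0,0,0,3,0,0,0,0,0,0,3,0,0,0,0])

```text
clock: 7.0
eef_pos: [520.0, 62.6, 95.2]
tool_rot: [3.142, -0.0, 2.936]
force: [2.6, 1.7, -13.2]
width: 10.8
gripper_force: 58.7
```

Call:
play_rows(deltas=[0,0,0.7,0,0,0,0,0,0,1.4,0,0,0,0,0,0,1.4,0,0,0,0])

```text
clock: 7.38
eef_pos: [520.0, 62.6, 93.9]
tool_rot: [-3.142, 0.0, 2.936]
force: [3.1, 2.3, -11.7]
width: 10.6
gripper_force: 58.8
```

Call:
play_rows(deltas=[0,0,-2,0,0,0,0,0,0,-4,0,0,0,0,0,0,-4,0,0,0.09,0,0,0,-4,0,0,0.18,0,0,0,-4,0,0,0.18,0,0,0,-2.5,0,0,0.18,0,0,0,-1.2,0,0,0.18,0,0,0,-0.8,0,0,0.18,0,0,0,-0.8,0,0,0.18,0])

```text
clock: 8.5
eef_pos: [520.0, 62.6, 94.7]
tool_rot: [-3.142, -0.0, 2.756]
force: [2.9, 0.8, -12.2]
width: 10.8
gripper_force: 58.7
```

Still over the slot at 0.36, so on to 0.54.

Call:
play_rows(deltas=[0,0,-1.6,0,0,0,0,0,0,-3.2,0,0,0,0,0,0,-3.2,0,0,0.09,0,0,0,-3.2,0,0,0.18,0,0,0,-3.2,0,0,0.18,0,0,0,-2,0,0,0.18,0,0,0,-1,0,0,0.18,0,0,0,0,0,0,0.18,0,0,0,0,0,0,0.18,0])

```text
clock: 9.62
eef_pos: [520.0, 62.6, 94.7]
tool_rot: [-3.141, -0.0, 2.576]
force: [2.4, 1.7, -13.5]
width: 11.0
gripper_force: 58.8
```

Call:
play_rows(deltas=[0,0,-1.6,0,0,0,0,0,0,-3.2,0,0,0,0,0,0,-3.2,0,0,0.09,0,0,0,-3.2,0,0,0.18,0,0,0,-3.2,0,0,0.18,0,0,0,-2,0,0,0.18,0,0,0,-1,0,0,0.18,0,0,0,0,0,0,0.18,0,0,0,0,0,0,0.18,0])

```text
clock: 10.75
eef_pos: [519.9, 62.6, 94.7]
tool_rot: [-3.141, -0.0, 2.396]
force: [1.5, 0.5, -13.1]
width: 10.9
gripper_force: 58.8
```

Call:
play_rows(deltas=[0,0,0.7,0,0,0,0,0,0,1.4,0,0,0,0,0,0,1.4,0,0,0,0])

```text
clock: 11.12
eef_pos: [520.0, 62.6, 93.3]
tool_rot: [-3.141, 0.0, 2.396]
force: [2.3, 0.3, -12.1]
width: 10.9
gripper_force: 58.9
```

Call:
play_rows(deltas=[0,0,-2.3,0,0,0,0,0,0,-4.6,0,0,0,0,0,0,-4.6,0,0,0.09,0,0,0,-4.6,0,0,0.18,0,0,0,-4.6,0,0,0.18,0,0,0,-3,0,0,0.18,0,0,0,-1.5,0,0,0.18,0,0,0,-0.7,0,0,0.18,0,0,0,-0.7,0,0,0.18,0])

```text
clock: 12.25
eef_pos: [520.1, 62.6, 94.0]
tool_rot: [3.141, 0.0, 2.216]
force: [1.8, -0.4, -12.2]
width: 10.7
gripper_force: 59.0
```

Call:
play_rows(deltas=[0,0,-2,0,0,0,0,0,0,-4,0,0,0,0,0,0,-4,0,0,0.09,0,0,0,-4,0,0,0.18,0,0,0,-4,0,0,0.18,0,0,0,-2.5,0,0,0.18,0,0,0,-1.2,0,0,0.18,0,0,0,-0.4,0,0,0.18,0,0,0,-0.4,0,0,0.18,0])

```text
clock: 13.38
eef_pos: [520.0, 62.7, 95.2]
tool_rot: [3.141, 0.0, 2.036]
force: [-1.7, -1.0, 1.6]
width: 11.0
gripper_force: 60.7
```

Run:
```python
from h import *
s=read_state();print(s['force'],s['torque'],s['eef_pos'],s['gripper_force'],s['qpos'])
im=get_image("wrist");cv2.imwrite("pics/w3.png",im[200:480,120:520,::-1].repeat(2,0).repeat(2,1))
```

```text
[-1.71452477 -1.02402522  1.56594452] [-0.27238357  0.34402286 -0.03428057] [520.04726948  62.68214002  95.18606328] 60.69045960903168 [ 0.04515476  0.67101772 -0.32936281  1.98212121  0.39570602  0.54991845
 -0.09326418]
```

View pics/w3.png

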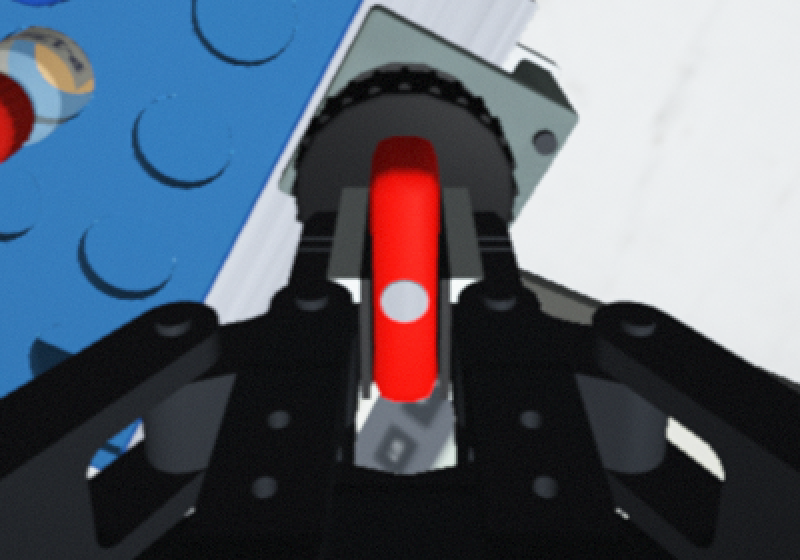

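The wrist view shows the bar firmly held at (405,270) in the crop and turned together with the tool. The force (+1.6 N) shows the key resting on land at 1.08. That puts the slot end at about 0.90–0.93 and the notch at about 1.34.

Call:
play_rows(deltas=[0,0,-2,0,0,0,0,0,0,-4,0,0,0,0,0,0,-4,0,0,0.09,0,0,0,-4,0,0,0.18,0,0,0,-4,0,0,0.265,0,0,0,-4,0,0,0.265,0])

```text
clock: 14.18
eef_pos: [519.8, 62.6, 97.8]
tool_rot: [-3.141, 0.0, 1.772]
force: [1.3, -1.6, -14.6]
width: 10.9
gripper_force: 58.5
```

Call:
play_rows(deltas=[0,0,1,0,0,0,0,0,0,2,0,0,0,0,0,0,3,0,0,0,0,0,0,3.5,0,0,0,0,0,0,3.5,0,0,0,0])

```text
clock: 14.8
eef_pos: [519.9, 62.6, 94.9]
tool_rot: [-3.141, 0.0, 1.771]
force: [0.8, -0.3, -11.7]
width: 10.7
gripper_force: 58.8
```

Call:
play_rows(deltas=[0,0,0.5,0,0,0,0,0,0,1,0,0,0,0,0,0,1,0,0,0,0])

```text
clock: 15.18
eef_pos: [519.9, 62.6, 93.9]
tool_rot: [-3.141, 0.0, 1.771]
force: [0.8, -1.2, -12.8]
width: 11.2
gripper_force: 58.9
```

Call:
play_rows(deltas=[0,0,0.5,0,0,0,0,0,0,1,0,0,0,0,0,0,1.5,0,0,0,0,0,0,1.5,0,0,0,0])

```text
clock: 15.68
eef_pos: [520.0, 62.6, 92.4]
tool_rot: [-3.142, 0.0, 1.771]
force: [0.8, -1.5, -10.0]
width: 10.6
gripper_force: 59.1
```

Call:
play_rows(deltas=[0,0,0.4,0,0,0,0,0,0,0.8,0,0,0,0,0,0,0.8,0,0,0,0])

```text
clock: 16.05
eef_pos: [520.0, 62.6, 91.8]
tool_rot: [3.142, 0.0, 1.771]
force: [-0.6, -1.5, -7.5]
width: 10.9
gripper_force: 59.6
```

Call:
play_rows(deltas=[0,0,0.3,0,0,0,0,0,0,0.6,0,0,0,0,0,0,0.6,0,0,0,0])

```text
clock: 16.42
eef_pos: [520.1, 62.7, 91.5]
tool_rot: [3.141, 0.0, 1.771]
force: [-2.0, -1.2, 1.2]
width: 11.0
gripper_force: 60.7
```

Call:
play_rows(deltas=[0,0,0,0,0,0,0.12,0,0,0,0,0,0,0.16,0,0,0,0,0,0,0.22,0,0,0,0,0,0,0.3,0,0,0,0,0,0,0.3])

```text
clock: 17.05
eef_pos: [520.5, 62.9, 91.1]
tool_rot: [3.141, -0.0, 1.771]
force: [-0.3, 0.4, -0.5]
width: 25.6
gripper_force: 0.0
```

Run:
```python
from h import *
im=get_image("wrist");cv2.imwrite("pics/w4.png",im[200:480,120:520,::-1])
print(red(im)[1])
S=camera_info("scene");D=camera_info("side")
a=get_image("scene");b=get_image("side");print(red(a)[1],red(b)[1])
```

```text
[([302, 269, 37, 132, 3880], [320.4, 331.6]), ([76, 293, 56, 50, 2139], [103.7, 317.5])]
[([318, 38, 3, 5, 13], [318.8, 39.8]), ([296, 237, 5, 7, 25], [297.8, 239.7]), ([318, 250, 5, 5, 20], [320.0, 252.3])] [([194, 15, 5, 24, 68], [195.6, 27.5]), ([507, 27, 43, 9, 293], [528.1, 31.4]), ([327, 220, 6, 8, 39], [329.6, 223.7]), ([305, 236, 5, 3, 13], [307.0, 236.8])]
```

Call:
play_rows(deltas=[0,0,-15,0,0,0,0.3,0,0,-35,0,0,0,0.3,0,0,-65,0,0,0,0.3,-30,-20,-70,0,0,0.05,0.4,-60,-45,-70,0,0,0.1,0.5,-95,-70,-70,0,0,0.15,0.5,-120,-88,-70,0,0,0.22,0.5,-131,-94,-70,0,0,0.22,0.5,-131,-94,-70,0,0,0.22,0.5])

```text
clock: 18.32
eef_pos: [454.5, -84.6, 161.6]
tool_rot: [3.14, -0.0, 1.551]
force: [1.0, 0.1, -0.4]
width: 42.5
gripper_force: 0.0
```

Run:
```python
from h import *
plan([453.7,-84,100],1.549)
im=get_image("wrist");c=camera_info("wrist");cv2.imwrite("pics/w5.png",im[:,:,::-1])
D=camera_info("side");print("beaker",onz(D,397,323,0))
print("post proj",proj(c,[453.7,-84,87]),proj(c,[453.7,-84,31]))
```

```text
clk 18.325 pos [454.5 -84.6 161.6] rot [ 3.14  -0.     1.551] F [ 1.   0.1 -0.4] w 42.50359796933768
shift [ 0.6 -0.9 61.6] rv [ 0.001 -0.     0.002] q [ 0.31  0.48 -0.27  2.09  0.22  0.59 -0.13]
beaker [ 427.89555548 -359.402096      0.        ]
post proj (np.float64(317.890918395268), np.float64(256.53597100477225)) (np.float64(318.5738633498094), np.float64(230.89116973175072))
```

View pics/w5.png

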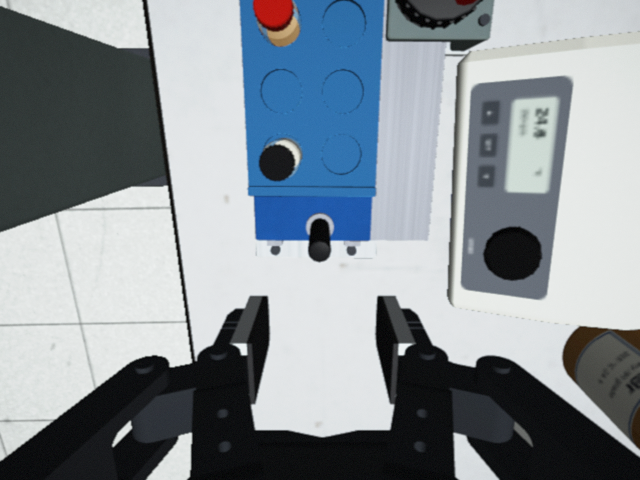

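The post is at (319,248), between the pads and about 1 mm left of their midline, and the descent is clear.

Call:
play_rows(deltas=[1,-0.6,25,0,0,0,0.5,2,-1.2,50,0,0,0,0.5,2,-1.2,75,0,0,0,0.5,2,-1.2,95,0,0,0,0.5,2,-1.2,104,0,0,0,0.4,2,-1.2,104,0,0,0,0.3,2,-1.2,104,0,0,0,0.22,2,-1.2,104,0,0,0,0.22])

```text
clock: 19.38
eef_pos: [453.3, -82.4, 57.7]
tool_rot: [3.14, 0.0, 1.551]
force: [-0.8, -0.0, 0.6]
width: 19.2
gripper_force: 0.0
```

Call:
play_rows(deltas=[0,0,0,0,0,0,0.2,0,0,0,0,0,0,0.18,0,0,0,0,0,0,0.16,0,0,0,0,0,0,0.16])

```text
clock: 19.88
eef_pos: [452.8, -82.5, 57.2]
tool_rot: [3.141, 0.0, 1.551]
force: [-0.7, -0.4, 3.8]
width: 13.7
gripper_force: 5.0
```

Call:
play_rows(deltas=[0,0,0,0,0,0,0.13,0,0,0,0,0,0,0.12,2,0,0,0,0,0,0.12,4,0,0,0,0,0,0.12,4,0,0,0,0,0,0.12])

```text
clock: 20.5
eef_pos: [452.9, -79.0, 57.4]
tool_rot: [3.141, 0.001, 1.55]
force: [-0.3, -1.9, 5.6]
width: 12.2
gripper_force: 58.4
```

Call:
play_rows(deltas=[3,0,0,0,0,0,0.12,6,0,0,0,0,0,0.12,10,0,0,0,0,0,0.12,14,0,0,0,0,0,0.12,18,0,0,0,0,0,0.12,22,0,0,0,0,0,0.12,26,0,0,0,0,0,0.12,30,0,0,0,0,0,0.12])

```text
clock: 21.5
eef_pos: [453.8, -49.3, 57.4]
tool_rot: [3.141, 0.001, 1.55]
force: [0.6, -2.5, 5.2]
width: 12.2
gripper_force: 58.4
```

Call:
play_rows(deltas=[4,0,0,0,0,0,0.12,8,0,0,0,0,0,0.12,12,0,0,0,0,0,0.12,16,0,0,0,0,0,0.12,20,0,0,0,0,0,0.12,24,0,0,0,0,0,0.12,27,0,0,0,0,0,0.12,30,0,0,0,0,0,0.12])

```text
clock: 22.5
eef_pos: [454.6, -19.2, 57.4]
tool_rot: [3.141, 0.001, 1.55]
force: [-0.0, -2.5, 4.4]
width: 12.1
gripper_force: 58.4
```

Travel is about 63 mm with 2.5 N of friction. From here I go in small steps.

Call:
play_rows(deltas=[2,0,0,0,0,0,0.12,4,0,0,0,0,0,0.12,6,0,0,0,0,0,0.12,7,0,0,0,0,0,0.12,7.5,0,0,0,0,0,0.12])

```text
clock: 23.12
eef_pos: [454.8, -11.7, 57.4]
tool_rot: [3.14, 0.001, 1.55]
force: [1.3, -3.1, 4.1]
width: 12.3
gripper_force: 58.4
```

Call:
play_rows(deltas=[0.5,0,0,0,0,0,0.12,1,0,0,0,0,0,0.12,1.5,0,0,0,0,0,0.12,1.5,0,0,0,0,0,0.12])

```text
clock: 23.62
eef_pos: [454.8, -10.1, 57.4]
tool_rot: [3.14, 0.001, 1.55]
force: [-0.2, -2.8, 5.5]
width: 12.3
gripper_force: 58.4
```

Call:
play_rows(deltas=[0.5,0,0,0,0,0,0.12,1,0,0,0,0,0,0.12,1,0,0,0,0,0,0.12])

```text
clock: 24.0
eef_pos: [454.8, -9.1, 57.4]
tool_rot: [3.14, 0.001, 1.55]
force: [0.5, -1.9, 5.6]
width: 12.2
gripper_force: 58.4
```

Call:
play_rows(deltas=[0.5,0,0,0,0,0,0.12,1,0,0,0,0,0,0.12,1,0,0,0,0,0,0.12])

```text
clock: 24.38
eef_pos: [454.9, -8.1, 57.4]
tool_rot: [3.14, 0.001, 1.55]
force: [0.2, -2.9, 5.3]
width: 12.2
gripper_force: 58.4
```

Call:
play_rows(deltas=[0.5,0,0,0,0,0,0.12,1,0,0,0,0,0,0.12,1,0,0,0,0,0,0.12])

```text
clock: 24.75
eef_pos: [454.9, -8.1, 57.4]
tool_rot: [3.141, 0.002, 1.549]
force: [1.1, -5.0, 5.4]
width: 12.2
gripper_force: 58.4
```

Call:
play_rows(deltas=[0.3,0,0,0,0,0,0.12,0.6,0,0,0,0,0,0.12,0.6,0,0,0,0,0,0.12])

```text
clock: 25.12
eef_pos: [454.9, -8.1, 57.4]
tool_rot: [3.141, 0.002, 1.549]
force: [0.3, -7.0, 6.0]
width: 12.2
gripper_force: 58.4
```

Call:
play_rows(deltas=[0.5,0,0,0,0,0,0.12,1,0,0,0,0,0,0.12,1.4,0,0,0,0,0,0.12,1.4,0,0,0,0,0,0.12])

```text
clock: 25.62
eef_pos: [454.8, -8.0, 57.4]
tool_rot: [3.141, 0.004, 1.547]
force: [1.0, -9.9, 4.7]
width: 12.2
gripper_force: 58.4
```

Call:
play_rows(deltas=[0,0,0,0,0,0,0.16,0,0,0,0,0,0,0.2,0,0,0,0,0,0,0.3,0,0,0,0,0,0,0.4,0,0,0,0,0,0,0.45])

```text
clock: 26.25
eef_pos: [454.2, -4.0, 57.0]
tool_rot: [-3.141, -0.0, 1.551]
force: [0.0, -0.1, 0.3]
width: 38.2
gripper_force: 0.0
```

Call:
play_rows(deltas=[-2,0,-15,0,0,0,0.45,-2,0,-35,0,0,0,0.45,-2,0,-60,0,0,0,0.45,-2,0,-90,0,0,0,0.45,-20,0,-110,0,0,0,0.45,-40,0,-120,0,0,0,0.45,-40,0,-120,0,0,0,0.45])

```text
clock: 27.12
eef_pos: [453.8, -45.7, 177.6]
tool_rot: [3.14, 0.001, 1.548]
force: [-0.4, 0.5, -1.1]
width: 38.7
gripper_force: 0.0
```

Run:
```python
from h import *
s=read_state();print(s['force'],s['eef_pos'],s['clock'])
w=get_image("wrist")[:,:,::-1];cv2.imwrite("pics/w6.png",w)
a=get_image("scene")[:,:,::-1];b=get_image("side")[:,:,::-1]
o=[cv2.resize(w,(400,300))]+[cv2.resize(np.ascontiguousarray(i[y:y+82,x:x+110]),(400,300),interpolation=cv2.INTER_CUBIC) for i,x,y in((a,260,220),(b,265,205))]
cv2.imwrite("pics/f.png",np.vstack([np.hstack(o[:2]),np.hstack([o[2],o[2]*0])]))
```

```text
[-0.35979271  0.50279678 -1.05365965] [453.75344161 -45.69199941 177.58093345] 27.125
```

View pics/f.png

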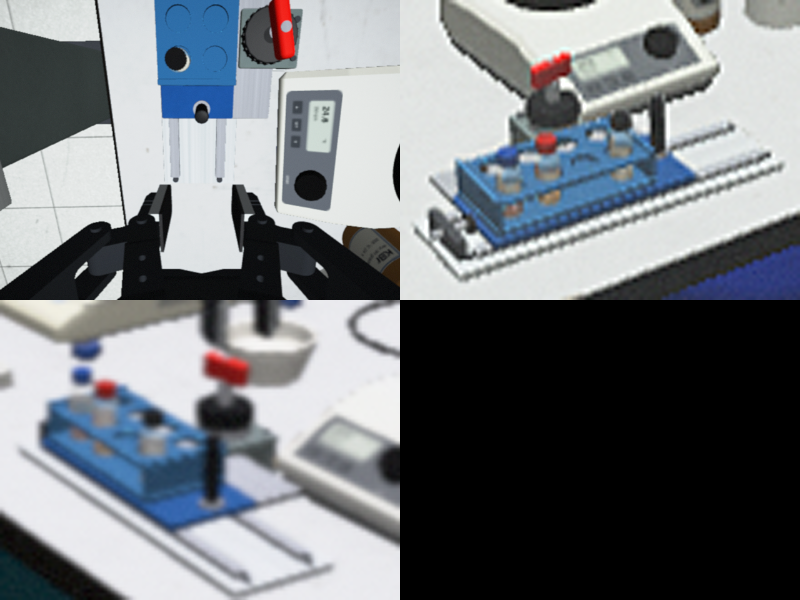

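The handle stays raised and turned, the carriage stands against the end stop's buffer, and the gripper is clear of everything. I'm handing the job in.

```bash
python3 -c "
from cell import *
print(finish_job())"
```

```text
the job is handed in; nothing more can be done
None
```

The job is handed in, with the verdict not shown: the plunger was eased into its rest notch (about 1.34 rad clockwise) and stayed up when released, and the carriage was slid about 74 mm until it pressed the buffer with roughly 7 N, then let go, at about 27 s on the clock.

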